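# Clamp the bar magnet with the ratchet clamp

### The arm

A 6-joint arm with a two-finger parallel gripper is mounted at the origin on a cart in front of the work surface, level with it; the furniture and walls round the work are solid. World frame = base frame: x ahead of the robot, y to its left, z up, the work surface at z = 0. Lengths are in m, angles in degrees, forces in N, time in s.
With the tool pointing down it reaches from about 0.4 to 0.825 m from the base axis. Payload 7 kg.
Tool frame: the origin (TCP) lies at the very end of the fingers, on their centre line; the grasp point (between the pads) lies 19 mm behind it (r.hold_point_z is the distance from the TCP to the grasp point, in m); x points along the fingers, y is the direction in which the jaws open and shut, and the axes are right-handed (so a half turn about x gives the same grasp; the last joint's range is limited). The gripper opens to 88 mm and grips with 3 to 60 N. Pads are 19 mm wide; open, the fingers measure 130 mm over their backs; the gripper's body (78 mm by 193 mm) begins 47 mm behind the grasp point.
Start: joints at [79.991, 20.546, 0.682, 0, -70.136, -16.507], TCP at [0.301, 0.604, 0.227] pointing down, gripper open.
Joint ranges: [-176.03, 176.03], [-82.01, 121.73], [-58.28, 71.71], [-173.87, 95.51], [-174.79, -0.11], [-173.66, 173.66]. Speed limits (degrees/s): [136.94, 136.94, 172.46, 180, 180, 180].

### API

Orientations are given as [roll, pitch, yaw] about the fixed x, y, z axes, in that order (R = Rz(yaw) Ry(pitch) Rx(roll)).
In Python, from plant import r gives the robot as it stands. The module is installed in compiled form; this text tells all that it offers.
- The arm moves only by the shell command python3 -m creep 'ROWS' [FORCE]. ROWS is JSON, a list of rows, each a list of 7 numbers: the turn, a rotation vector about the tool's x, y, z in rad, then the shift along the tool's x, y, z in cm, then the opening in per cent of the stroke, from 0 (shut) to 100 (fully open). In form: [[rx, ry, rz, x, y, z, fingers], ...]. A call has 1 to 8 rows; each row shifts and turns the commanded pose from where the row before left it, along the tool's axes as they then stand; what a row does not reach is not made up. A row lasts 1/10 s, in which the tool goes at most 50 mm and 8.59 degrees, less where a joint would pass 70% of its speed; a pose out of reach is approached as far as the arm can. A call is refused whole if a number of a shift passes 5 or a number of a turn 0.15, either way. A call with a gripper value outside its range is refused whole. The fingers move at their own pace and stop on an object; FORCE is the grip in N (left out, the last holds). Time passes only in rows, so rows that do not move let the fingers close. It gives the time, the measured TCP pose, the force and the opening at its end, in the units of the state.
- r.get_state(): the state, without advancing time (a new reading comes with each control period).
- r.capture(name): name is "scene" or "top" or "wrist"; returns (picture, depth): 400x640x3 uint8, blue, green, red; 400x640 float32, m along the optical axis (not along the pixel's ray), 0 where there is no reading.
- r.camera_info(name): a dict with "fovy" (degrees; the focal length in pixels is half the picture's height over the tangent of half this angle, whatever the lens; pixels are square), "cx", "cy" (the principal point, pixels), "camera_from_world" (4x4, takes a point from world to camera coordinates). Camera axes: x right, y down, z forward; pixel columns grow to the right and rows downward; lengths in m; the calibration is good to about 2 mm. A picture is of the moment at which its call begins: read the wrist's pose just before it. camera_info takes no time and is no camera call; for the wrist camera it gives the pose at the moment of the call.
- r.close_job(): hands the job in, once; it reports no verdict.
Trained networks look in the newest picture that a camera, given by its name, has taken for a name from the list of things; names that differ only in an ending like _2 or _b are one class to them, and where a whole thing is asked for, a point or a joint stands for the part that bears it (a point fixed in the world has none). Each returns a list of dicts, best first, with "score" (0 to 1); they miss things now and then, are a little off and sometimes report something else, mostly with a low value. They report only what shows in the picture. A call takes as long as a camera call. They do not tell look-alikes from the thing itself.
- r.look_for(query, camera): "rect" ([left, top, right, bottom] in pixels, round what is visible of it).
- r.masks_of(query, camera): "pixels" (400x640 bool, what is visible of it) and "rect" ([left, top, right, bottom] in pixels, round what is visible of it).
The state is a dict: "time_s": time; "joints": joint angles; "qd": joint speeds; "joint_torque": joint torques, N m; "tcp_pos": TCP position; "eef_rot": TCP orientation; "contact_force": force on the tool from outside, world axes, zero at the start; "moment": the same for the moment, N m; "gripper_width": finger opening in m.
Only numpy, scipy, OpenCV 4.12 (cv2) and the standard library are available. Lean on these libraries where they do the work, as an engineer would, in place of code of your own. Each camera call takes 0.05 s, during which the arm holds its last target. There are 200 camera calls.

### The job

Lay the bar magnet lengthwise on the bed of the ratchet clamp, between its sprung pad and its stop, and let go of it. Then hold the clamp's handle and pump it up and down, one ratchet tooth a stroke, until the magnet is pressed firmly against the stop and the handle has become clearly stiff, but no further: the magnet is brittle. Finally bring the handle back up, let go, and do not disturb the compass, the stopwatch or the weight.

Things in the scene. Friction and masses are not known exactly. Their poses are not given: they have to be found in the camera images.
- clamp: Ratchet clamp fixed to the table: grey base 265 x 84 x 14 mm, ratchet wheel between two cheeks at the near end, flat steel bed at the far end. Origin on the table under the wheel's axle; +x runs from wheel to stop, z up. Base x = -53..212 mm; cheeks and pawl post up to 128 mm high, x = -40..46; bed x = 59..209, 44 wide, top z = 30. A stop block, 32 wide, 24 high, stands on the bed's far end.
- bed (a point): Middle of the magnet's place, on the bed's top face (x = 110 mm in the clamp's frame, 30 mm above the table). A magnet centred here along the clamp's x has at least 7 mm of room to the pad and to the stop. The stop's face is fixed anywhere from x = 158 to 172 mm (not measured).
- pad: Sprung steel pad, 26 mm wide, 19 mm high; origin on its pressing face, which looks along the clamp's +x; 62 mm from the axle at the start. Each tooth drives the rack behind it 6 mm towards the stop; once pad, magnet and stop touch, its spring (7 N per mm, 17 mm travel) presses about 40 N more per tooth. 25 to 95 N clamps well; over 110 N the magnet cracks. To be moved by the handle only.
- axle (a point): Centre of the ratchet wheel's axle, which is also the hinge of the pump lever, 88 mm above the table; the hinge runs along the clamp's y.
- grip: The lever's black rubber handle, a bar 62 mm long, 16 mm wide (along the clamp's y), 14 mm thick, to be pinched across its width from above. Origin at its middle, 117 mm from the axle; its +x points along the bar to the axle. At rest it points from the axle to the clamp's -x side and up, 35 degrees above level, and its middle is 155 mm above the table.
- lever (a joint): Pump lever angle about the axle, rad: 0 up at rest (a spring lifts it), grows as the handle goes down, 0.58 bottom stop. Past 0.47 the ratchet has clicked on one tooth; to catch the next it must return below 0.05. Unloaded, the handle takes 2 to 4 N; load adds about a sixth of the pad's force, so it is firm when the handle held at 0.5 pushes up 7 to 16 N more than in the first two strokes, always free.
- magnet: Bar magnet, 15 x 81 x 11 mm, 85 g, lying flat on the table to the right of the clamp. Origin at the middle of its underside; its own y runs along its length.
- compass: Round black pocket compass, 48 mm across, 12 mm high, on the table to the left of the clamp; leave alone.
- stopwatch: Round white stopwatch, 76 x 53 x 14 mm, on the table to the left of the clamp; leave alone.
- weight: Slotted brass weight, 32 mm across, 14 mm high, on the table to the right of the clamp; leave alone.
Mind the look-alikes: they are no part of the job. Several things look just like the magnet: the one meant starts farthest to the robot's right.

How it is judged (in metres and radians):
On the way, in this order (a step that is already met when the one before it is completed fails the run):
1. the magnet lies on the bed between pad and stop, lengthwise, let go and not yet clamped (horizontal distance between magnet and bed below 0.02 m and z of magnet in the frame of clamp between 0.027 and 0.033 m and angle between the y axis of magnet and the x axis of clamp, either way round below 0.15 rad and contact force between the fingers and magnet below 0.2 N and contact force between pad and magnet below 5 N), for 0.2 s.
2. the handle is pressed down by the fingers and the magnet is pressed with at least 25 N (contact force between the fingers and grip above 1 N and value of joint lever above 0.35 rad and contact force between pad and magnet above 25 N), for 0.1 s.
At the end, for the whole second after the job is handed in: The magnet lies on the bed, lengthwise within 0.15 rad and not lifted by more than 5 mm, clamped between pad and stop with 25 to 95 N and at rest; the lever is back up (under 0.06 rad) and let go (contact force between pad and magnet between 25 and 95 N and value of joint lever below 0.06 rad and z of magnet in the frame of clamp between 0.027 and 0.035 m and angle between the y axis of magnet and the x axis of clamp, either way round below 0.15 rad and linear speed of magnet below 0.01 m/s); the robot touches nothing.
It fails at once if the magnet is pressed with more than 110 N (contact force between pad and magnet above 110 N).
It fails at once if the robot pushes the pad itself with more than 8 N (contact force between any of the fingers, the arm and pad above 8 N).
It fails at once if compass, stopwatch or weight is moved by more than 20 mm (distance of any of compass, stopwatch, weight from where it was at the start of the episode above 0.02 m).
It also fails if it takes over 70 s, if anything falls off the work surface, if the arm or the gripper's body presses on something with over 40 N, if the wrist force passes 120 N, or if a joint passes its speed limit or range.

## Working session

There is one attempt and no reset: what is moved stays moved. The work goes in short steps, Python scripts to look and compute and a shell command to move; the robot and the scene stay as the last step left them, time stands still between calls to the robot, and variables do not carry over. Pictures are saved under pics/ and viewed, about 8 in all and at most 12, crops included, and the job is handed in when it is done.

```bash
mkdir -p pics
cat > h.py <<'E'
import numpy as np, cv2
from plant import r
from scipy.spatial.transform import Rotation as R
def cloud(name):
    img,d=r.capture(name); c=r.camera_info(name)
    f=200/np.tan(np.radians(c['fovy'])/2)
    v,u=np.mgrid[0:400,0:640]
    P=np.stack([(u-c['cx'])/f*d,(v-c['cy'])/f*d,d,np.ones_like(d)],-1)
    W=P@np.linalg.inv(c['camera_from_world']).T
    W=W[...,:3].copy(); W[d==0]=np.nan
    return img,W
def rect(W,m):
    p=W[m]; p=p[np.isfinite(p[:,0])]
    q=cv2.minAreaRect(p[:,:2].astype(np.float32)*1000)
    return np.median(p,0).round(4),q
E
python3 - <<'E'
from h import *
s=r.get_state(); print({k:np.round(v,3) for k,v in s.items()})
for n in ('scene','top'):
    img,W=cloud(n); cv2.imwrite(f'pics/{n}0.png',img); np.save(n+'W.npy',W)
    for q in ('magnet','clamp','grip','pad','compass','stopwatch','weight'):
        for o in r.masks_of(q,n)[:5]:
            try: print(n,q,round(o['score'],2),np.round(o['rect']),*rect(W,o['pixels']))
            except Exception as e: print(n,q,e)
E
```

```text
{'time_s': np.float64(0.0), 'joints': array([ 7.9991e+01,  2.0591e+01,  6.3700e-01, -2.0000e-02, -7.0137e+01,
       -1.6506e+01]), 'qd': array([ 0.021,  0.066, -0.143, -0.013,  0.118,  0.039]), 'joint_torque': array([ 0.0000e+00, -5.8272e+01,  2.9304e+01,  6.9970e+00,  7.0000e-03,
       -0.0000e+00]), 'tcp_pos': array([0.301, 0.604, 0.226]), 'eef_rot': array([  94.974,   89.907, -111.548]), 'contact_force': array([ 0.158,  0.438, -0.163]), 'moment': array([0.033, 0.044, 0.004]), 'gripper_width': np.float64(0.088)}
scene magnet 0.79 [378. 266. 404. 294.] [ 0.5291 -0.2553  0.0101] ((531.2815551757812, -253.44215393066406), (78.11971282958984, 14.870715141296387), 77.03520202636719)
scene magnet 0.53 [313. 269. 347. 289.] [ 0.4482 -0.1507  0.0095] ((453.6252746582031, -148.55825805664062), (26.44404411315918, 80.3684310913086), 5.359887599945068)
scene magnet 0.49 [339. 236. 371. 255.] [ 0.5672 -0.1321  0.0096] ((568.70849609375, -131.32720947265625), (17.981107711791992, 80.31420135498047), 64.23328399658203)
scene clamp 0.63 [243. 172. 346. 236.] [0.5368 0.0409 0.03  ] ((569.4238281
[... 1359 characters left out ...]
.7493667602539, 18.572629928588867), 77.51182556152344)
top clamp 0.9 [266. 122. 304. 262.] [0.5702 0.0523 0.0295] ((573.947265625, 61.64772415161133), (336.96099853515625, 85.76097106933594), 3.8954720497131348)
top grip 0.5 [277. 237. 284. 261.] [0.4328 0.0504 0.1662] ((434.0992431640625, 51.072593688964844), (56.61552810668945, 15.432931900024414), 4.257507801055908)
top compass 0.72 [226. 159. 245. 177.] [0.6342 0.1962 0.0124] ((633.4008178710938, 196.7095184326172), (45.67293930053711, 43.519832611083984), 86.89983367919922)
top stopwatch 0.77 [209. 222. 230. 244.] [0.4679 0.2352 0.0141] ((467.8896789550781, 237.6631622314453), (51.106632232666016, 50.28886795043945), 26.36513900756836)
```

Run:
```python
from h import *
a=cv2.imread('pics/scene0.png')[150:310,190:440]; b=cv2.imread('pics/top0.png')[100:280,200:440]
a=cv2.resize(a,(640,410)[:2],interpolation=cv2.INTER_CUBIC); cv2.imwrite('pics/a.png',cv2.resize(b,None,fx=3,fy=3,interpolation=cv2.INTER_CUBIC)); cv2.imwrite('pics/b.png',a)
W=np.load('topW.npy')
x,y,z=W[...,0],W[...,1],W[...,2]
reg=(abs(y-.06)<.08)&(x>.35)&(x<.8)
for lo,hi in ((.007,.02),(.025,.035),(.049,.06),(.025,.2),(.135,.19)):
    m=reg&(z>lo)&(z<hi); 
    n,l=cv2.connectedComponents(m.astype(np.uint8))
    for i in range(1,n):
        if (l==i).sum()>15: print(lo,hi,(l==i).sum(),*rect(W,l==i))
```

```text
0.007 0.02 891 [0.5884 0.0328 0.014 ] ((639.197265625, 43.18537139892578), (317.2509765625, 39.958248138427734), 3.9959309101104736)
0.007 0.02 417 [0.6124 0.0972 0.0143] ((585.9962158203125, 94.50308990478516), (216.2052459716797, 44.12242889404297), 11.918931007385254)
0.007 0.02 38 [0.4843 0.0667 0.0142] ((485.6357116699219, 67.81919860839844), (18.31972312927246, 12.64311695098877), 89.60868835449219)
0.025 0.035 645 [0.6406 0.0648 0.0303] ((639.8011474609375, 69.78402709960938), (99.55268096923828, 53.55360794067383), 4.830534934997559)
0.049 0.06 23 [0.6871 0.1118 0.051 ] ((687.0001831054688, 111.23629760742188), (54.517635345458984, 1.0423661470413208), 89.31938171386719)
0.049 0.06 19 [0.5895 0.0645 0.0507] ((589.5592651367188, 62.051239013671875), (24.899890899658203, 5.086961269378662), 89.68231201171875)
0.025 0.2 4016 [0.6889 0.0675 0.0869] ((602.7603759765625, 86.25274658203125), (394.9855651855469, 103.58959197998047), 1.1027681827545166)
0.135 0.19 307 [0.4472 0.0507 0.1563] ((441.59576416015625, 53.22297286987305), (27.341089248657227, 71.26042175292969), 89.67375946044922)
```

View pics/a.png

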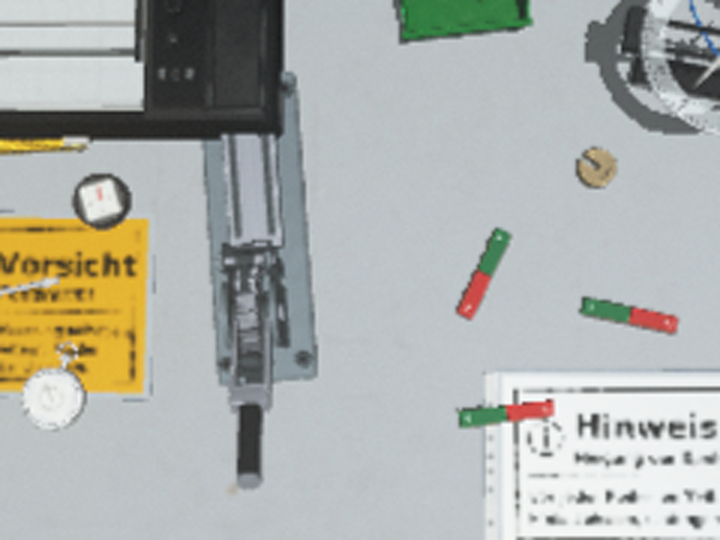

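View pics/b.png

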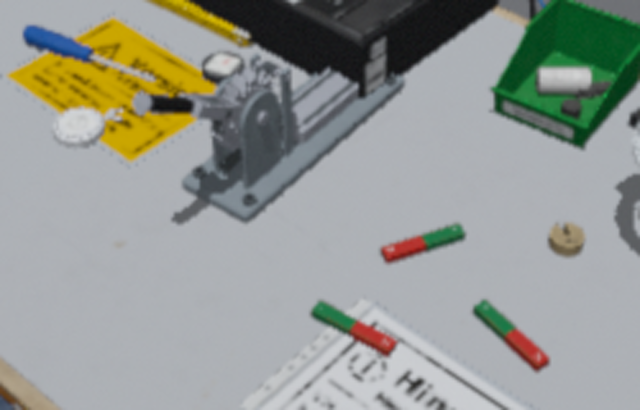

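Run:
```python
from h import *
for n in ('top','scene'):
    W=np.load(n+'W.npy'); c=np.linalg.inv(r.camera_info(n)['camera_from_world']); print(n,c[:3,3].round(3))
    x,y,z=W[...,0],W[...,1],W[...,2]
    m=(x>.6)&(x<1.1)&(y>0.0)&(y<.5)&(z>.07)
    p=W[m]; print(len(p),np.percentile(p,[0,2,50,98,100],axis=0).round(3))
    # lower edge of the box: for y bins min x among z>0.07
    for yb in np.arange(0.02,.3,.02):
        q=p[abs(p[:,1]-yb)<.01]; 
        if len(q)>10: print(yb.round(2),q[:,0].min().round(3),q[:,2].max().round(3),end=' | ')
    print()
# base fit: top cam near end corners, z 14; yaw via right edge of base
W=np.load('topW.npy');x,y,z=W[...,0],W[...,1],W[...,2]
m=(abs(z-.0135)<.006)&(y<.06)&(y>-.02)&(x>.42)&(x<.8)
p=W[m]
e=[];
for xb in np.arange(.46,.76,.01):
    q=p[abs(p[:,0]-xb)<.005]
    if len(q)>2: e.append((xb,q[:,1].min()))
e=np.array(e); print(e.round(4).tolist()); print(p[:,0].min(),p[:,0].max())
```

```text
top [ 0.48  -0.053  0.975]
20994 [[0.684 0.037 0.07 ]
 [0.691 0.045 0.075]
 [0.81  0.266 0.114]
 [0.921 0.49  0.141]
 [0.961 0.5   0.19 ]]
0.04 0.684 0.145 | 0.06 0.686 0.142 | 0.08 0.686 0.161 | 0.1 0.686 0.187 | 0.12 0.686 0.19 | 0.14 0.687 0.178 | 0.16 0.687 0.141 | 0.18 0.687 0.141 | 0.2 0.687 0.142 | 0.22 0.688 0.144 | 0.24 0.688 0.145 | 0.26 0.688 0.146 | 0.28 0.688 0.145 | 
scene [-0.051 -0.57   0.782]
9051 [[0.681 0.034 0.07 ]
 [0.687 0.038 0.074]
 [0.808 0.226 0.095]
 [0.914 0.486 0.14 ]
 [0.961 0.5   0.188]]
0.04 0.681 0.144 | 0.06 0.683 0.143 | 0.08 0.684 0.164 | 0.1 0.684 0.186 | 0.12 0.683 0.188 | 0.14 0.683 0.175 | 0.16 0.685 0.14 | 0.18 0.684 0.14 | 0.2 0.685 0.142 | 0.22 0.683 0.144 | 0.24 0.685 0.142 | 0.26 0.684 0.143 | 0.28 0.687 0.141 | 
[[0.48, 0.0137], [0.49, 0.0133], [0.5, 0.0136], [0.51, 0.0157], [0.52, 0.0157], [0.53, 0.0158], [0.54, 0.0181], [0.55, 0.0181], [0.56, 0.0182], [0.57, 0.0183], [0.58, 0.0206], [0.59, 0.0206], [0.6, 0.0207], [0.61, 0.021], [0.62, 0.0232], [0.63, 0.0233], [0.64, 0.0234], [0.65, 0.0253], [0.66, 0.0254], [0.67, 0.0256], [0.68, 0.0259], [0.69, 0.0281], [0.7, 0.0282], [0.71, 0.0281], [0.72, 0.0305], [0.73, 0.0305], [0.74, 0.0305], [0.75, 0.0407]]
0.479256752833855 0.7984031634241797
```

```bash
cat >> h.py <<'E'
from scipy.spatial.transform import Rotation as R
def pose():
    s=r.get_state(); return np.array(s['tcp_pos']),R.from_euler('xyz',s['eef_rot'],degrees=True),s
def want(head,lean=0):
    # tool x down, tool y at world heading head; lean: rotation about tool y, deg
    h=np.radians(head); y=np.array([np.cos(h),np.sin(h),0]); x=np.array([0,0,-1.]); 
    return R.from_matrix(np.stack([x,y,np.cross(x,y)],1))*R.from_euler('y',lean,degrees=True)
def delta(pos,rot=None):
    p,q,s=pose(); print('t',s['time_s'],'p',p.round(4),'w',round(s['gripper_width'],4),'F',np.round(s['contact_force'],1),'J',np.round(s['joints'],0))
    print('shift cm (tool now)',(q.inv().apply(np.array(pos)-p)*100).round(2))
    if rot is not None:
        print('turn rad (tool)',(q.inv()*rot).as_rotvec().round(4)); print('shift cm (tool after turn)',(rot.inv().apply(np.array(pos)-p)*100).round(2))
E
python3 - <<'E'
from h import *
p,q,s=pose(); print(q.as_matrix().round(3))
delta([.533,-.2515,.23],want(-12.7)); delta([.533,-.2515,.23],want(167.3))
E
```

```text
[[ 0.    -0.446 -0.895]
 [ 0.    -0.895  0.446]
 [-1.    -0.     0.   ]]
t 0.8 p [0.3014 0.604  0.2266] w 0.0878 F [ 0.4  0.1 -1. ] J [ 80.  21.   1.   0. -70. -17.]
shift cm (tool now) [ -0.35  66.21 -58.92]
turn rad (tool) [-1.8119 -0.      0.    ]
shift cm (tool after turn) [-0.34 41.4  78.36]
t 0.8 p [0.3014 0.604  0.2266] w 0.0878 F [ 0.4  0.1 -1. ] J [ 80.  21.   1.   0. -70. -17.]
shift cm (tool now) [ -0.35  66.21 -58.92]
turn rad (tool) [1.3297 0.     0.    ]
shift cm (tool after turn) [ -0.34 -41.4  -78.36]
```

```bash
python3 -m creep '[[0,0,0,-0.4,3.68,-3.27,100],[0,0,0,-0.4,3.68,-3.27,100],[0,0,0,-0.4,3.68,-3.27,100],[0,0,0,-0.4,3.68,-3.27,100],[0,0,0,-0.4,3.68,-3.27,100],[0,0,0,0,3.68,-3.27,100],[0,0,0,0,3.68,-3.27,100],[0,0,0,0,3.68,-3.27,100]]'
python3 -m creep '[[0,0,0,0,3.68,-3.27,100],[0,0,0,0,3.68,-3.27,100],[0,0,0,0,3.68,-3.27,100],[0,0,0,0,3.68,-3.27,100],[0,0,0,0,3.68,-3.27,100],[0,0,0,0,3.68,-3.27,100],[0,0,0,0,3.68,-3.27,100],[0,0,0,0,3.68,-3.27,100]]'
python3 -m creep '[[0,0,0,0.5,3.68,-3.27,100],[0,0,0,0.5,3.68,-3.27,100],[0.145,0,0,0,0,0,100],[0.145,0,0,0,0,0,100],[0.145,0,0,0,0,0,100],[0.145,0,0,0,0,0,100],[0.145,0,0,0,0,0,100],[0.145,0,0,0,0,0,100]]'
python3 -m creep '[[0.145,0,0,0,0,0,100],[0.145,0,0,0,0,0,100],[0.145,0,0,0,0,0,100],[0.025,0,0,0,0,0,100],[0,0,0,0,0,0,100]]'
cat >> h.py <<'E'
def frac(W,img,name,q='magnet'):
    for o in r.masks_of(q,name): print(q,round(o['score'],2),np.round(o['rect']),*rect(W,o['pixels']))
E
python3 - <<'E'
from h import *
delta([.533,-.2515,.23],want(167.3))
img,W=cloud('wrist'); cv2.imwrite('pics/w1.png',img); frac(W,img,'wrist')
E
```

```text
time_s: 1.6
tcp_pos: [0.4041, 0.2219, 0.247]
eef_rot: [-105.2, 89.9, 48.3]
contact_force: [1.9, 0.9, -0.6]
gripper_width: 0.0878
time_s: 2.4
tcp_pos: [0.5069, -0.1587, 0.247]
eef_rot: [-152.9, 89.9, 0.6]
contact_force: [2.3, 0.6, 0.2]
gripper_width: 0.0875
time_s: 3.2
tcp_pos: [0.5323, -0.2516, 0.2367]
eef_rot: [-129.1, 90.0, -25.8]
contact_force: [0.7, -0.1, 0.4]
gripper_width: 0.0878
time_s: 3.7
tcp_pos: [0.5323, -0.2515, 0.2366]
eef_rot: [-78.9, 90.0, -1.5]
contact_force: [0.0, 0.2, 0.3]
gripper_width: 0.0876
t 3.7 p [ 0.5323 -0.2515  0.2366] w 0.0876 F [0.  0.2 0.3] J [ -6.  12. -10.  -0. -68.  -6.]
shift cm (tool now) [ 0.66 -0.06  0.02]
turn rad (tool) [0.0025 0.     0.0001]
shift cm (tool after turn) [ 0.66 -0.06  0.02]
magnet 0.88 [312. 142. 327. 205.] [ 0.5326 -0.252   0.0104] ((533.4703369140625, -249.67660522460938), (85.1863021850586, 17.735685348510742), 77.56475830078125)
magnet 0.87 [284. 246. 340. 269.] [ 0.5699 -0.1314  0.0102] ((570.697509765625, -127.64126586914062), (22.0878963470459, 80.10284423828125), 64.94481658935547)
magnet 0.7 [379. 205. 398. 250.] [ 0.453  -0.1603  0.0104] ((460.0064697265625, -187.1072998046875), (22.026973724365234, 137.25692749023438), 13.491039276123047)
```

View pics/w1.png

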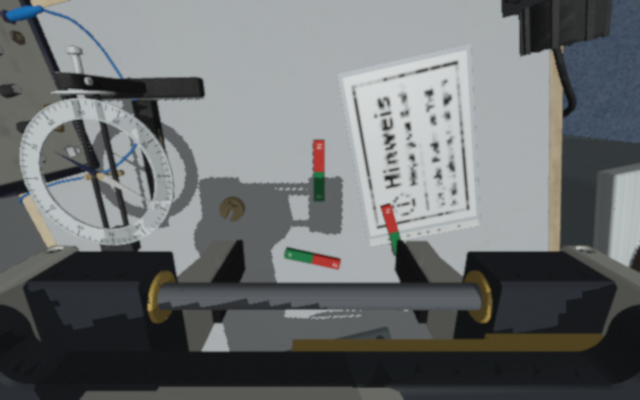

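```bash
python3 -m creep '[[0,0,0,4.9,-0.06,-0.73,100],[0,0,0,4.9,0,0,100],[0,0,0,4.9,0,0,100],[0,0,0,4.3,0,0,100],[0,0,0,2.5,0,0,100],[0,0,0,1.2,0,0,100],[0,0,0,0.65,0,0,100],[0,0,0,0,0,0,100]]' 25
python3 -m creep '[[0,0,0,0,0,0,10],[0,0,0,0,0,0,10],[0,0,0,0,0,0,10],[0,0,0,0,0,0,10],[0,0,0,0,0,0,10],[0,0,0,0,0,0,10],[0,0,0,0,0,0,10]]' 25
```

```text
time_s: 4.6
tcp_pos: [0.5317, -0.2589, 0.0033]
eef_rot: [-115.6, 90.0, -38.2]
contact_force: [0.3, 0.4, 0.0]
gripper_width: 0.0876
time_s: 5.3
tcp_pos: [0.5313, -0.2588, 0.0031]
eef_rot: [-45.4, 90.0, 31.9]
contact_force: [0.2, 0.1, 0.2]
gripper_width: 0.0368
```

```bash
python3 -m creep '[[0,0,0,0,0,0,10],[0,0,0,0,0,0,10],[0,0,0,0,0,0,10],[0,0,0,0,0,0,10],[0,0,0,0,0,0,10],[0,0,0,0,0,0,10]]' 25
python3 -m creep '[[0,0,0,-1,0,0,10],[0,0,0,-3,0,0,10],[0,0,0,-4.5,0,0,10],[0,0,0,-4.5,0,0,10],[0,0,0,-4,0,0,10],[0,0,0,0,0,0,10]]' 25
python3 - <<'E'
from h import *
delta([.6302,.0649,.17],want(93.9))
img,W=cloud('wrist'); cv2.imwrite('pics/w2.png',img); frac(W,img,'wrist')
E
```

```text
time_s: 5.9
tcp_pos: [0.5313, -0.2588, 0.003]
eef_rot: [77.4, 90.0, 154.7]
contact_force: [-0.8, 0.1, -0.5]
gripper_width: 0.0146
time_s: 6.5
tcp_pos: [0.5345, -0.2599, 0.1806]
eef_rot: [-93.6, 89.4, -16.3]
contact_force: [0.3, 0.1, -1.6]
gripper_width: 0.0147
t 6.5 p [ 0.5345 -0.2599  0.1806] w 0.0147 F [ 0.3  0.1 -1.6] J [ -7.  15. -14.   0. -61.  -6.]
shift cm (tool now) [ 1.06 -2.2  33.78]
turn rad (tool) [1.2817 0.0066 0.0101]
shift cm (tool after turn) [ 1.06 31.75 11.75]
magnet 0.81 [393. 224. 412. 251.] [ 0.4523 -0.1732  0.0075] ((466.65521240234375, -222.55206298828125), (20.714035034179688, 148.58470153808594), 16.667692184448242)
magnet 0.64 [304. 199. 336. 330.] [ 0.5311 -0.2668  0.1847] ((533.7330932617188, -252.67320251464844), (80.51305389404297, 14.964168548583984), 77.23463439941406)
```

```bash
python3 -m creep '[[0,0,0,0,-0.3,4.8,10],[0,0,0,0,-0.3,4.8,10],[0,0,0,0,-0.3,4.8,10],[0,0,0,0,-0.3,4.8,10],[0,0,0,0,-0.3,4.8,10],[0,0,0,0,-0.3,4.8,10],[0,0,0,0,-0.4,4.9,10],[0,0,0,0,0,0,10]]' 25
python3 -m creep '[[0.142,0,0,0,0,0,10],[0.142,0,0,0,0,0,10],[0.142,0,0,0,0,0,10],[0.142,0,0,0,0,0,10],[0.142,0,0,0,0,0,10],[0.142,0,0,0,0,0,10],[0.142,0,0,0,0,0,10],[0.142,0,0,0,0,0,10]]' 25
python3 -m creep '[[0.142,0,0,0,0,0,10],[0,0,0,0,0,0,10],[0,0,0,0,0,0,10]]' 25
python3 - <<'E'
from h import *
delta([.6298,.0649,.1],want(93.9))
img,W=cloud('wrist'); cv2.imwrite('pics/w3.png',img); frac(W,img,'wrist')
x,y,z=W[...,0],W[...,1],W[...,2]
O=np.array([.5285,.058]);c,s=np.cos(np.radians(3.92)),np.sin(np.radians(3.92))
cx=(x-O[0])*c+(y-O[1])*s; cy=-(x-O[0])*s+(y-O[1])*c
m=(abs(z-.03)<.004)&(abs(cy)<.04)&(cx>.05)&(cx<.22)
print('bed cx',np.percentile(cx[m],[1,99]),'cy',np.percentile(cy[m],[1,99]),m.sum(), 'z',np.median(z[m]))
for lo in np.arange(.06,.16,.02):
    k=m&(cx>lo)&(cx<lo+.02); print(lo.round(2),k.sum(),(cy[k].min(),cy[k].max()) if k.any() else '')
m=(abs(z-.0135)<.004)&(abs(cy)<.06)&(cx>-.07)&(cx<.22); print('base',np.percentile(cy[m],[1,99]),np.percentile(cx[m],[1,99]))
m=(z>.045)&(z<.058)&(abs(cy)<.03)&(cx>.03)&(cx<.19); print('pad/stop',np.histogram(cx[m],np.arange(.03,.19,.01)))
E
```

```text
time_s: 7.4
tcp_pos: [0.6276, 0.0699, 0.171]
eef_rot: [116.5, 89.9, -166.0]
contact_force: [-1.0, 0.0, -1.2]
gripper_width: 0.0147
time_s: 8.2
tcp_pos: [0.6259, 0.0646, 0.1714]
eef_rot: [-174.9, 89.8, -163.1]
contact_force: [0.4, -0.6, 0.4]
gripper_width: 0.0145
time_s: 8.5
tcp_pos: [0.6263, 0.0648, 0.172]
eef_rot: [-166.6, 89.9, -162.3]
contact_force: [-0.4, -0.4, -1.4]
gripper_width: 0.0145
t 8.5 p [0.6263 0.0648 0.172 ] w 0.0145 F [-0.4 -0.4 -1.4] J [  24.   19.  -10.   -0.  -62. -109.]
shift cm (tool now) [ 7.2  -0.01  0.36]
turn rad (tool) [ 0.0067 -0.0019  0.0005]
shift cm (tool after turn) [ 7.2  -0.01  0.35]
magnet 0.8 [305. 202. 336. 331.] [0.6179 0.0649 0.1797] ((669.2747192382812, 66.9310073852539), (155.22525024414062, 16.436817169189453), 2.366407632827759)
magnet 0.57 [114.  78. 156. 153.] [ 0.5674 -0.1269  0.0103] ((570.3171997070312, -132.83021545410156), (21.59993553161621, 85.3439712524414), 64.12254333496094)
magnet 0.29 [279.   0. 365. 244.] [0.5527 0.0587 0.0309] ((574.8922729492188, 60.442413330078125), (232.22320556640625, 87.09436798095703), 3.447831869125366)
bed cx [0.06309458 0.15181828] cy [-0.02182992  0.0213637 ] 2244 z 0.030308556531352754
0.06 585 (np.float64(-0.022274815353628324), np.float64(0.02110643702034362))
0.08 823 (np.float64(-0.02162827572821028), np.float64(0.02167558652192209))
0.1 450 (np.float64(-0.02200801147321088), np.float64(0.021723610490079856))
0.12 234 (np.float64(-0.02229190001540139), np.float64(0.02167720738798729))
0.14 151 (np.float64(-0.027134358433000556), np.float64(0.021764967176035214))
base [-0.04177659  0.04152391] [-0.04776727  0.16081065]
pad/stop (array([103,  10,  30, 142,   0,   0,   0,   0,   0,   0,   0,   0,   0,
         0,   0]), array([0.03, 0.04, 0.05, 0.06, 0.07, 0.08, 0.09, 0.1 , 0.11, 0.12, 0.13,
       0.14, 0.15, 0.16, 0.17, 0.18]))
```

View pics/w3.png

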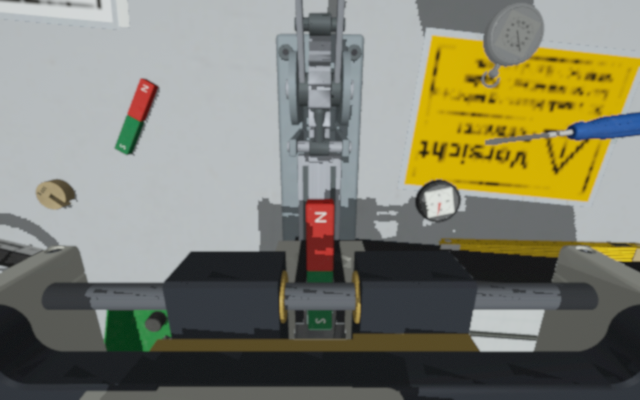

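```bash
python3 -c "
from h import *
c=np.linalg.inv(r.camera_info('wrist')['camera_from_world']);print(c[:3].round(3))"
python3 -m creep '[[0.007,-0.002,0,2.2,0,0.36,10],[0,0,0,3,0,0,10],[0,0,0,3,0,0,10],[0,0,0,2.5,0,0,10],[0,0,0,1.5,0,0,10],[0,0,0,0.8,0,0,10],[0,0,0,0,0,0,10]]' 25
python3 - <<'E'
from h import *
delta([.6298,.0649,.0335],want(93.9))
E
```

```text
[[-0.073  0.95   0.303  0.543]
 [ 0.997  0.07   0.022  0.059]
 [ 0.     0.303 -0.953  0.331]]
time_s: 9.3
tcp_pos: [0.6302, 0.0651, 0.042]
eef_rot: [-86.4, 90.0, -82.7]
contact_force: [0.1, 0.0, -0.9]
gripper_width: 0.0145
t 9.3 p [0.6302 0.0651 0.042 ] w 0.0145 F [ 0.1  0.  -0.9] J [  24.   26.  -17.    0.  -47. -110.]
shift cm (tool now) [ 0.85 -0.02 -0.04]
turn rad (tool) [-0.0031  0.      0.0006]
shift cm (tool after turn) [ 0.85 -0.02 -0.04]
```

```bash
python3 -m creep '[[0,0,0,0.4,0,0,10],[0,0,0,0.3,0,0,10],[0,0,0,0.15,0,0,10],[0,0,0,0,0,0,10],[0,0,0,0,0,0,40],[0,0,0,0,0,0,40],[0,0,0,0,0,0,40],[0,0,0,0,0,0,40]]' 25
python3 -m creep '[[0,0,0,-0.5,0,0,40],[0,0,0,-1.5,0,0,40],[0,0,0,-3,0,0,40],[0,0,0,-4.5,0,0,40],[0,0,0,-4.5,0,0,40],[0,0,0,-3,0,0,40],[0,0,0,0,0,0,40]]'
python3 - <<'E'
from h import *
img,W=cloud('wrist'); cv2.imwrite('pics/w4.png',img); frac(W,img,'wrist')
img,W2=cloud('scene'); cv2.imwrite('pics/s4.png',cv2.resize(img[160:260,220:380],None,fx=4,fy=4))
O=np.array([.5285,.058]);c,s=np.cos(np.radians(3.92)),np.sin(np.radians(3.92))
for n,w in (('wrist',W),('scene',W2)):
    x,y,z=w[...,0],w[...,1],w[...,2]
    cx=(x-O[0])*c+(y-O[1])*s; cy=-(x-O[0])*s+(y-O[1])*c
    m=(z>.037)&(z<.045)&(abs(cy)<.015)&(cx>.066)&(cx<.16)
    print(n,m.sum(),np.percentile(cx[m],[0,2,98,100]).round(4),np.percentile(cy[m],[2,50,98]).round(4),np.median(z[m]), np.polyfit(cx[m],cy[m],1))
# lever-grasp target: grip center, perpendicular
u=np.array([c,s,0]); G=np.array([*O,.088])-u*.117*np.cos(np.radians(35))+np.array([0,0,.117*np.sin(np.radians(35))])
for lean in (35,-35):
    q=want(93.9,lean); print(lean,'tool x',q.apply([1,0,0]).round(3))
    print('TCP',(G+.019*q.apply([1,0,0])).round(4))
delta(G+[0,0,.12],want(93.9,0))
E
```

```text
time_s: 10.1
tcp_pos: [0.6309, 0.0654, 0.0347]
eef_rot: [1.8, 89.9, 5.4]
contact_force: [0.3, 0.2, 0.1]
gripper_width: 0.0346
time_s: 10.8
tcp_pos: [0.633, 0.0659, 0.2108]
eef_rot: [8.8, 89.3, 12.5]
contact_force: [1.2, 0.2, -0.3]
gripper_width: 0.0352
magnet 0.97 [308. 150. 327. 222.] [0.6339 0.066  0.0375] ((637.3070068359375, 65.39862823486328), (86.03447723388672, 15.29581356048584), 3.818542718887329)
magnet 0.88 [133.  75. 170. 140.] [ 0.5651 -0.1274  0.0075] ((568.7802124023438, -130.51373291015625), (16.9493408203125, 84.64329528808594), 63.108768463134766)
magnet 0.68 [297.   0. 340.  78.] [0.4955 0.0552 0.1158] ((490.85003662109375, 57.90420913696289), (71.2987060546875, 37.11538314819336), 4.126687526702881)
wrist 750 [0.0665 0.0677 0.1567 0.1575] [-0.0088  0.0007  0.0075] 0.03778439946830858 [-0.00538563  0.00123833]
scene 121 [0.0732 0.074  0.1593 0.1596] [-0.0096 -0.0015  0.0086] 0.04023038598312545 [ 0.03035599 -0.00446642]
35 tool x [-0.572 -0.039 -0.819]
TCP [0.422  0.0507 0.1395]
-35 tool x [ 0.572  0.039 -0.819]
TCP [0.4438 0.0522 0.1395]
t 10.95 p [0.63   0.0653 0.2043] w 0.0348 F [-0.6 -0.4  0.1] J [  24.   17.   -7.    0.  -66. -110.]
shift cm (tool now) [ -7.11  -0.13 -19.74]
turn rad (tool) [-0.0045  0.0016 -0.0003]
shift cm (tool after turn) [ -7.08  -0.04 -19.76]
```

View pics/w4.png

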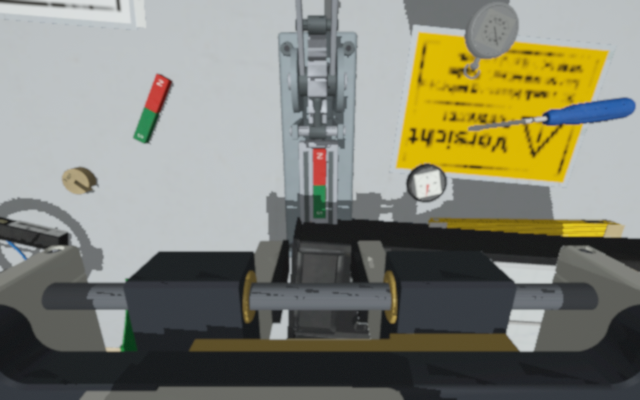

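```bash
python3 -m creep '[[0,0,0,-0.5,0,-4.9,60],[0,0,0,-0.6,0,-4.9,60],[0,0,0,-0.6,0,-4.9,60],[0,0.122,0,0,0,-0.4,60],[0,0.122,0,0,0,0,60],[0,0.122,0,0,0,0,60],[0,0.122,0,0,0,0,60],[0,0.122,0,0,0,0,60]]'
python3 -m creep '[[0,0,0,0,0,0,60],[0,0,0,0,0,0,60],[0,0,0,0,0,0,60]]'
python3 - <<'E'
from h import *
delta([.422,.0507,.1395],want(93.92,35))
img,W=cloud('wrist'); cv2.imwrite('pics/w5.png',img)
frac(W,img,'wrist','grip')
O=np.array([.5285,.058]);c,s=np.cos(np.radians(3.92)),np.sin(np.radians(3.92))
x,y,z=W[...,0],W[...,1],W[...,2]
cx=(x-O[0])*c+(y-O[1])*s; cy=-(x-O[0])*s+(y-O[1])*c
m=(z>.12)&(z<.2)&(abs(cy)<.03)&(cx>-.15)&(cx<-.06)
if m.any(): print(m.sum(),np.percentile(cy[m],[2,50,98]).round(4),np.polyfit(cx[m],z[m],1))
E
```

```text
time_s: 11.75
tcp_pos: [0.4796, 0.0557, 0.2207]
eef_rot: [180.0, 54.8, -176.4]
contact_force: [0.0, 1.3, -0.3]
gripper_width: 0.053
time_s: 12.05
tcp_pos: [0.4794, 0.0556, 0.2212]
eef_rot: [-180.0, 55.2, -176.3]
contact_force: [-0.7, -0.1, 0.4]
gripper_width: 0.0525
t 12.05 p [0.4794 0.0556 0.2212] w 0.0525 F [-0.7 -0.1  0.4] J [  21.   25.    3.  -10. -101. -107.]
shift cm (tool now) [10.   -0.12 -0.07]
turn rad (tool) [-0.0039  0.0038 -0.0023]
shift cm (tool after turn) [10.   -0.09 -0.04]
grip 0.96 [306. 170. 326. 250.] [0.4344 0.0511 0.1651] ((398.6831359863281, 45.211639404296875), (129.41845703125, 20.58081817626953), 9.501206398010254)
1811 [-0.012  -0.0004  0.0115] [-0.68225588  0.09995615]
```

View pics/w5.png

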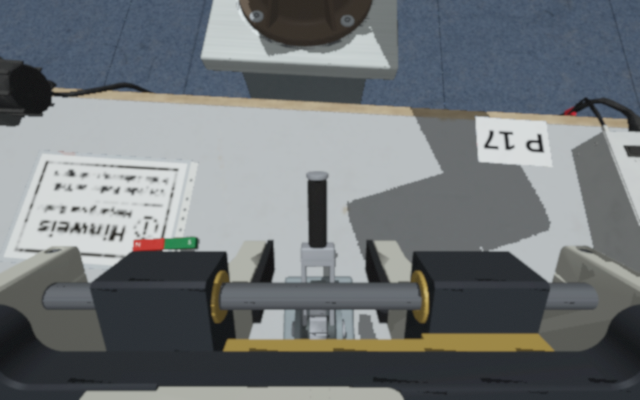

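```bash
python3 -m creep '[[-0.004,0.004,0,3,-0.1,-0.05,60],[0,0,0,3,0,0,60],[0,0,0,2,0,0,60],[0,0,0,1.5,0,0,60],[0,0,0,0.5,0,0,60],[0,0,0,0,0,0,60],[0,0,0,0,0,0,10],[0,0,0,0,0,0,10]]' 30
python3 -m creep '[[0,0,0,0,0,0,10],[0,0,0,0,0,0,10],[0,0,0,0,0,0,10],[0,0,0,0,0,0,10],[0,0,0,0,0,0,10],[0,0,0,0,0,0,10]]' 30
python3 - <<'E'
from h import *
delta([.422,.0507,.1395],want(93.92,35))
# chord per 0.1 rad turn; axle in tool frame
O=np.array([.5285,.058,.088])
p,q,s=pose(); a=q.inv().apply(O-p); print('axle in tool cm',(a*100).round(2))
for th in (-.1,.1,-.13,.13):
    Rr=R.from_rotvec([0,th,0]); sh=a-Rr.apply(a); print(th,'shift-before',(sh*100).round(3),'after',(Rr.inv().apply(sh)*100).round(3), 'z world change',(q.apply(sh)).round(3))
E
```

```text
time_s: 12.95
tcp_pos: [0.423, 0.0512, 0.1404]
eef_rot: [179.7, 55.1, -176.4]
contact_force: [0.7, 0.0, 0.0]
gripper_width: 0.0416
time_s: 13.55
tcp_pos: [0.4223, 0.0499, 0.1397]
eef_rot: [179.9, 54.9, -176.2]
contact_force: [1.6, -5.4, -0.7]
gripper_width: 0.0158
t 13.55 p [0.4223 0.0499 0.1397] w 0.0158 F [ 1.6 -5.4 -0.7] J [  23.   25.  -10.  -11.  -89. -105.]
shift cm (tool now) [ 0.03  0.08 -0.01]
turn rad (tool) [-0.0005 -0.0016 -0.001 ]
shift cm (tool after turn) [ 0.03  0.08 -0.01]
axle in tool cm [-1.9   0.09 11.69]
-0.1 shift-before [1.157 0.    0.248] after [1.176 0.    0.131] z world change [-0.005 -0.    -0.011]
0.1 shift-before [-1.176  0.    -0.131] after [-1.157  0.    -0.248] z world change [0.006 0.    0.01 ]
-0.13 shift-before [1.499 0.    0.345] after [1.531 0.    0.147] z world change [-0.006 -0.    -0.014]
0.13 shift-before [-1.531  0.    -0.147] after [-1.499  0.    -0.345] z world change [0.008 0.001 0.013]
```

```bash
cat > lev.py <<'E'
from h import *
O=np.array([.5285,.058,.088]);A=[]
for i in range(5):
    p,q,s=pose(); g=p-.019*q.apply([1,0,0])-O
    c,sn=np.cos(np.radians(3.92)),np.sin(np.radians(3.92))
    h=-(g[0]*c+g[1]*sn); el=np.arctan2(g[2],h); t=np.array([np.sin(el)*c,np.sin(el)*sn,np.cos(el)])
    rad=np.hypot(h,g[2]); tool=np.arcsin(-q.apply([1,0,0])[0]/c)
    F=np.array(s['contact_force']); A.append([np.radians(35)-el,np.radians(35)-tool,rad,F@t,*F]); r.capture('wrist')
print(s['time_s'],'lever',np.round(np.mean(A,0),3),'sd F',np.std(A,0)[3].round(2))
E
python3 -m creep '[[0,0,0,0,-0.08,0,10],[0,-0.102,0,1.18,0,0.253,10],[0,-0.102,0,1.18,0,0.253,10],[0,-0.102,0,1.18,0,0.253,10],[0,-0.102,0,1.18,0,0.253,10],[0,-0.102,0,1.18,0,0.253,10],[0,0,0,0,0,0,10],[0,0,0,0,0,0,10]]' 30
python3 lev.py
```

```text
time_s: 14.35
tcp_pos: [0.4112, 0.0492, 0.0821]
eef_rot: [178.9, 84.3, -177.1]
contact_force: [4.1, -7.4, 2.4]
gripper_width: 0.0157
14.55 lever [ 0.501  0.511  0.116  2.986  2.887 -5.987  2.731] sd F 0.52
```

```bash
python3 -m creep '[[0,0.102,0,-1.2,-0.1,-0.134,10],[0,0.102,0,-1.2,0,-0.134,10],[0,0.102,0,-1.2,0,-0.134,10],[0,0.102,0,-1.2,0,-0.134,10],[0,0.102,0,-1.2,0,-0.134,10],[0,0,0,0,0,0,10],[0,0,0,0,0,0,10]]' 30
python3 lev.py
python3 -m creep '[[0,-0.102,0,1.18,0,0.253,10],[0,-0.102,0,1.18,0,0.253,10],[0,-0.102,0,1.18,0,0.253,10],[0,-0.102,0,1.18,0,0.253,10],[0,-0.102,0,1.18,0,0.253,10],[0,0,0,0,0,0,10],[0,0,0,0,0,0,10]]' 30
python3 lev.py
```

```text
time_s: 15.3
tcp_pos: [0.4214, 0.0497, 0.1391]
eef_rot: [179.7, 54.8, -176.4]
contact_force: [-3.0, 3.6, 3.3]
gripper_width: 0.0158
15.5 lever [ 4.000e-03 -2.000e-03  1.170e-01  6.190e-01 -2.146e+00  3.353e+00
  2.081e+00] sd F 0.57
time_s: 16.25
tcp_pos: [0.411, 0.049, 0.0823]
eef_rot: [178.3, 84.3, -177.8]
contact_force: [-0.2, 1.3, 3.1]
gripper_width: 0.0158
16.45 lever [ 0.502  0.509  0.117  3.96  -1.68   3.25   4.14 ] sd F 0.67
```

```bash
python3 -m creep '[[0,0.102,0,-1.2,0,-0.134,10],[0,0.102,0,-1.2,0,-0.134,10],[0,0.102,0,-1.2,0,-0.134,10],[0,0.102,0,-1.2,0,-0.134,10],[0,0.102,0,-1.2,0,-0.134,10],[0,0,0,0,0,0,10],[0,0,0,0,0,0,10]]' 30
python3 lev.py
python3 -m creep '[[0,-0.102,0,1.18,0,0.253,10],[0,-0.102,0,1.18,0,0.253,10],[0,-0.102,0,1.18,0,0.253,10],[0,-0.102,0,1.18,0,0.253,10],[0,-0.102,0,1.18,0,0.253,10],[0,0,0,0,0,0,10],[0,0,0,0,0,0,10]]' 30
python3 lev.py
```

```text
time_s: 17.2
tcp_pos: [0.4213, 0.0496, 0.1388]
eef_rot: [179.7, 54.6, -176.5]
contact_force: [-3.5, 5.8, 5.3]
gripper_width: 0.0156
17.4 lever [ 0.007 -0.006  0.117  1.792 -2.463  5.573  3.61 ] sd F 0.43
time_s: 18.15
tcp_pos: [0.411, 0.0489, 0.0815]
eef_rot: [178.4, 84.2, -177.7]
contact_force: [1.7, 3.4, 1.9]
gripper_width: 0.0155
18.35 lever [0.506 0.509 0.117 2.84  0.668 3.66  2.759] sd F 0.54
```

```bash
cat > chk.py <<'E'
from h import *
O=np.array([.5285,.058]);c,s=np.cos(np.radians(3.92)),np.sin(np.radians(3.92))
for n in ('scene','top'):
    img,w=cloud(n); cv2.imwrite(f'pics/c_{n}.png',img); x,y,z=w[...,0],w[...,1],w[...,2]
    cx=(x-O[0])*c+(y-O[1])*s; cy=-(x-O[0])*s+(y-O[1])*c
    for k,lo,hi in (('pad',.046,.054),('mag',.038,.0445)):
        m=(z>lo)&(z<hi)&(abs(cy)<.014)&(cx>.05)&(cx<.15); 
        if m.any(): print(n,k,m.sum(),np.percentile(cx[m],[0,5,50,95,100]).round(4))
E
python3 chk.py
python3 -m creep '[[0,0.102,0,-1.2,-0.03,-0.134,10],[0,0.102,0,-1.2,0,-0.134,10],[0,0.102,0,-1.2,0,-0.134,10],[0,0.102,0,-1.2,0,-0.134,10],[0,0.102,0,-1.2,0,-0.134,10],[0,0,0,0,0,0,10],[0,0,0,0,0,0,10]]' 30
python3 lev.py
```

```text
scene pad 20 [0.0562 0.0598 0.0789 0.0859 0.0861]
scene mag 99 [0.0511 0.0716 0.1155 0.1459 0.1494]
top pad 44 [0.0585 0.0589 0.0787 0.0835 0.0845]
top mag 154 [0.057  0.0692 0.114  0.1462 0.1496]
time_s: 19.2
tcp_pos: [0.4213, 0.0496, 0.1387]
eef_rot: [179.7, 54.6, -176.5]
contact_force: [-0.1, 7.2, 4.2]
gripper_width: 0.0158
19.4 lever [ 7.000e-03 -5.000e-03  1.170e-01  2.326e+00  5.170e-01  6.933e+00
  2.142e+00] sd F 0.88
```

```bash
python3 -m creep '[[0,-0.102,0,1.18,0.08,0.253,10],[0,-0.102,0,1.18,0,0.253,10],[0,-0.102,0,1.18,0,0.253,10],[0,-0.102,0,1.18,0,0.253,10],[0,-0.102,0,1.18,0,0.253,10],[0,0,0,0,0,0,10],[0,0,0,0,0,0,10]]' 30
python3 lev.py; python3 chk.py
```

```text
time_s: 20.15
tcp_pos: [0.411, 0.049, 0.0818]
eef_rot: [178.8, 84.3, -177.3]
contact_force: [4.8, 1.0, 2.1]
gripper_width: 0.0161
20.35 lever [0.504 0.51  0.117 3.367 4.039 0.462 2.951] sd F 0.75
scene pad 23 [0.0702 0.0751 0.0844 0.0891 0.0903]
scene mag 94 [0.0549 0.0708 0.1146 0.1465 0.1494]
top pad 41 [0.0631 0.0637 0.0851 0.0893 0.0903]
top mag 164 [0.0567 0.0655 0.1131 0.1455 0.1496]
```

```bash
python3 -m creep '[[0,0.102,0,-1.2,0,-0.134,10],[0,0.102,0,-1.2,0,-0.134,10],[0,0.102,0,-1.2,0,-0.134,10],[0,0.102,0,-1.2,0,-0.134,10],[0,0.102,0,-1.2,0,-0.134,10],[0,0,0,0,0,0,10],[0,0,0,0,0,0,10]]' 30
python3 lev.py
python3 -m creep '[[0,-0.102,0,1.18,0,0.253,10],[0,-0.102,0,1.18,0,0.253,10],[0,-0.102,0,1.18,0,0.253,10],[0,-0.102,0,1.18,0,0.253,10],[0,-0.102,0,1.18,0,0.253,10],[0,0,0,0,0,0,10],[0,0,0,0,0,0,10]]' 30
python3 lev.py; python3 chk.py
```

```text
time_s: 21.2
tcp_pos: [0.421, 0.0497, 0.1387]
eef_rot: [179.8, 54.6, -176.4]
contact_force: [0.9, 1.5, 2.5]
gripper_width: 0.0157
21.4 lever [ 0.007 -0.003  0.117  1.584  2.778  1.468 -0.062] sd F 0.7
time_s: 22.15
tcp_pos: [0.4107, 0.049, 0.0827]
eef_rot: [178.4, 84.4, -177.6]
contact_force: [4.1, -1.5, 4.0]
gripper_width: 0.0161
22.35 lever [ 0.497  0.511  0.117  5.721  3.078 -1.416  5.417] sd F 0.84
scene pad 25 [0.0693 0.075  0.0878 0.0915 0.0932]
scene mag 101 [0.0504 0.0679 0.1144 0.1475 0.1494]
top pad 38 [0.0592 0.0687 0.088  0.0918 0.0931]
top mag 160 [0.0568 0.0649 0.1152 0.1458 0.1485]
```

```bash
python3 -m creep '[[0,0.102,0,-1.2,0,-0.134,10],[0,0.102,0,-1.2,0,-0.134,10],[0,0.102,0,-1.2,0,-0.134,10],[0,0.102,0,-1.2,0,-0.134,10],[0,0.102,0,-1.2,0,-0.134,10],[0,0,0,0,0,0,10],[0,0,0,0,0,0,10]]' 30
python3 lev.py
python3 -m creep '[[0,-0.102,0,1.18,0,0.253,10],[0,-0.102,0,1.18,0,0.253,10],[0,-0.102,0,1.18,0,0.253,10],[0,-0.102,0,1.18,0,0.253,10],[0,-0.102,0,1.18,0,0.253,10],[0,0,0,0,0,0,10],[0,0,0,0,0,0,10]]' 30
python3 lev.py; python3 chk.py
```

```text
time_s: 23.2
tcp_pos: [0.4209, 0.0497, 0.1392]
eef_rot: [179.8, 54.7, -176.4]
contact_force: [0.8, 1.6, 3.3]
gripper_width: 0.0155
23.4 lever [ 0.004 -0.003  0.118  1.774  0.99   1.464  1.402] sd F 0.94
time_s: 24.15
tcp_pos: [0.4104, 0.049, 0.0831]
eef_rot: [178.6, 84.3, -177.5]
contact_force: [0.8, -0.5, 10.2]
gripper_width: 0.0158
24.35 lever [ 0.493  0.51   0.117 10.649 -0.215 -0.684 10.754] sd F 0.41
scene pad 29 [0.0714 0.0735 0.0872 0.0913 0.0928]
scene mag 94 [0.0506 0.0693 0.113  0.1464 0.1497]
top pad 42 [0.0693 0.0735 0.0881 0.0926 0.0934]
top mag 161 [0.0568 0.0623 0.1146 0.1453 0.1484]
```

```bash
python3 -m creep '[[0,0.102,0,-1.2,0,-0.134,10],[0,0.102,0,-1.2,0,-0.134,10],[0,0.102,0,-1.2,0,-0.134,10],[0,0.102,0,-1.2,0,-0.134,10],[0,0.102,0,-1.2,0,-0.134,10],[0,0,0,0,0,0,10],[0,0,0,0,0,0,10]]' 30
python3 lev.py
python3 -m creep '[[0,0,0,0,0,0,60],[0,0,0,0,0,0,60],[0,0,0,0,0,0,60],[0,0,0,0,0,0,60],[0,0,0,0,0,0,60],[0,0,0,0,0,0,60],[0,0,0,-0.5,0,0,60],[0,0,0,-2,0,0,60]]'
python3 -m creep '[[0,0,0,-3,0,0,60],[0,0,0,-4,0,0,60],[0,0,0,-4,0,0,60],[0,0,0,0,0,0,60],[0,0,0,0,0,0,60],[0,0,0,0,0,0,60]]'
python3 chk.py
python3 - <<'E'
from h import *
a=cv2.imread('pics/c_scene.png')[150:310,190:440]; cv2.imwrite('pics/end.png',cv2.resize(a,None,fx=3,fy=3,interpolation=cv2.INTER_CUBIC))
img,W=cloud('wrist'); frac(W,img,'wrist','grip')
O=np.array([.5285,.058]);c,s=np.cos(np.radians(3.92)),np.sin(np.radians(3.92))
x,y,z=W[...,0],W[...,1],W[...,2]
cx=(x-O[0])*c+(y-O[1])*s; cy=-(x-O[0])*s+(y-O[1])*c
m=(z>.12)&(z<.2)&(abs(cy)<.03)&(cx>-.15)&(cx<-.06); print(m.sum(),np.polyfit(cx[m],z[m],1))
img,W=cloud('top')
for q in ('compass','stopwatch','weight'): frac(W,img,'top',q)
E
```

```text
time_s: 25.2
tcp_pos: [0.4208, 0.0497, 0.1395]
eef_rot: [179.8, 54.8, -176.4]
contact_force: [-0.7, 1.4, 3.4]
gripper_width: 0.0161
25.4 lever [ 3.000e-03 -1.000e-03  1.180e-01  1.375e+00  6.200e-02  1.246e+00
  1.569e+00] sd F 0.83
time_s: 26.25
tcp_pos: [0.4348, 0.0504, 0.16]
eef_rot: [179.8, 54.8, -176.3]
contact_force: [0.7, 0.6, 0.5]
gripper_width: 0.0524
time_s: 26.85
tcp_pos: [0.4984, 0.0546, 0.2499]
eef_rot: [179.8, 54.9, -176.4]
contact_force: [0.1, -0.4, -0.6]
gripper_width: 0.0527
scene pad 26 [0.051  0.0728 0.0873 0.0914 0.0918]
scene mag 92 [0.052  0.0697 0.1152 0.1469 0.1491]
grip 0.89 [310. 166. 330. 238.] [0.4346 0.0513 0.1633] ((396.3473815917969, 47.21866226196289), (136.83216857910156, 30.321285247802734), 1.5859559774398804)
1433 [-0.68363529  0.09924041]
compass 0.42 [226. 158. 239. 169.] [0.6382 0.2015 0.0127] ((637.567626953125, 201.80508422851562), (39.21406555175781, 25.76301383972168), 34.3932991027832)
stopwatch 0.8 [209. 223. 232. 241.] [0.4678 0.2348 0.0139] ((466.8535461425781, 237.50909423828125), (52.8334846496582, 52.708984375), 26.560792922973633)
weight 0.53 [393. 147. 405. 163.] [ 0.6572 -0.2263  0.0139] ((658.5672607421875, -225.5113983154297), (25.15147590637207, 29.837444305419922), 45.000152587890625)
```

View pics/end.png

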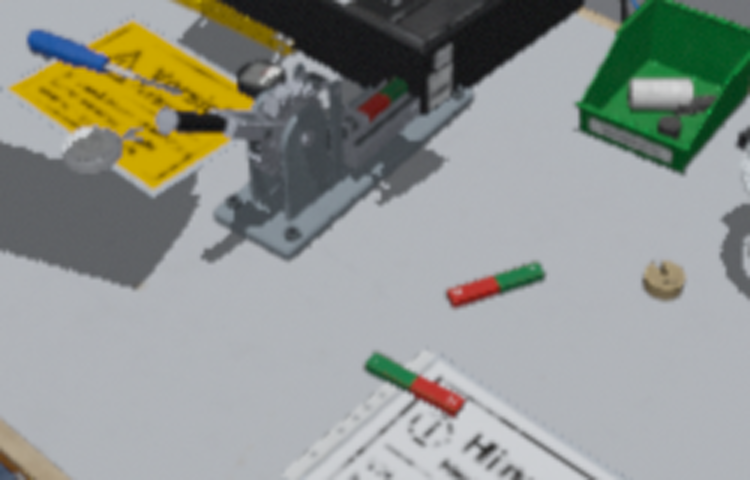

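The picture shows the magnet clamped on the bed (around px 380,100). The handle is up (around px 190,122), the gripper is clear, and the compass, stopwatch and weight are in place. I'm handing the job in.

```bash
python3 -c "
from plant import r
print(r.get_state()['contact_force'],r.close_job())"
```

```text
the job is handed in; nothing more can be done
[ 0.23422488  0.2840909  -0.42537162] None
```

The magnet farthest to the robot's right is clamped on the bed, the handle is back up and released, and I handed the job in at about 27 s. No verdict is reported, so the result rests on the checks below.

- **Placing:** I laid the magnet lengthwise about 1 mm from the bed point. It was within about 0.02 rad of the clamp's axis and was let go before any pumping.
- **Clamping:** I pumped six one-tooth strokes with the lever held at about 0.5 rad.
  - **Strokes 1 to 4:** these were free, at 2.8 to 4.0 N on the handle.
  - **Stroke 5:** the handle took 5.7 N as the pad made contact.
  - **Stroke 6:** it took 10.6 N, about 7.4 N above the free strokes. That suggests 44 to 60 N on the magnet, so I stopped there, since another tooth could have come close to 110 N.
- **Last checks:** the lever was at about 0.003 rad before release, and the handle's slope was unchanged from the start afterwards. The wrist force was near zero with the gripper clear.
- **Bystanders:** the stopwatch and weight had not moved beyond measuring error. The compass read about 6 mm off, but it was partly hidden by the arm, and nothing came near it.

The 7.4 N rise is near the low end of the 7 to 16 N band. The pad force is an estimate from that rise and the spring travel, not a direct reading.

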